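Clamp the cover plate in the jig: screw to the bite, then an eighth of a turn

ROBOT

A 6-joint arm with a two-finger parallel gripper is mounted at the origin on a cart in front of the work surface, level with it; the furniture and walls round the work are solid. World frame = base frame: x ahead of the robot, y to its left, z up, the work surface at z = 0. Lengths are in m, angles in rad, forces in N, time in s.
With the tool pointing down it reaches from about 0.25 to 0.725 m from the base axis. Payload 9.7 kg.
Tool frame: the origin (TCP) lies on the centre line of the jaws, within the pads' length; the fingertips stand 8 mm ahead of it and the grasp point (between the pads) lies 11 mm behind it (robot.nose_length is the z of the fingertips in the tool frame, in m); z points along the fingers, y is the line along which they close (so a half turn about z gives the same grasp; the last joint's range is limited). The gripper opens to 85 mm and grips with 20 to 120 N. Pads are 22 mm wide; open, the fingers measure 114 mm over their backs; the gripper's body (76 mm by 85 mm) begins 54 mm behind the grasp point. The pads swing forward as they close: fully open they stand 13 mm farther back than shut.
Start: joints at [-1.125, 0.087, 0.176, 1.66, 0, 1.571], TCP at [0.237, -0.496, 0.239] pointing down, gripper open.
Joint ranges: [-3.13, 3.13], [-0.85, 1.81], [-1.15, 1.24], [-2.2, 2.28], [-1.44, 1.52], [-3.14, 3.14]. Speed limits (rad/s): [2.22, 2.22, 2.57, 3.14, 3.14, 3.14].

INTERFACE

Orientations are given as a rotation vector (axis times angle).
In Python, from rig import robot gives the robot as it stands.
- The arm moves only by the shell command python3 -m handwheel 'ROWS'. ROWS is JSON, one flat list of numbers, 7 for each row, row after row: the shift along the tool's x, y, z scaled (see below), then the turn, a rotation vector about the tool's x, y, z scaled (see below), then the finger opening in mm, from 0 to 85.4. A call has 1 to 20 rows; each row shifts and turns the commanded pose from where the row before left it, along the tool's axes as they then stand; what a row does not reach is not made up. The controller multiplies each number of a shift by 250 mm and each number of a turn by 0.5 rad. A row lasts 1/8 s, in which the tool goes at most 62.5 mm and 10.7 degrees, less where a joint would pass 70% of its speed; a pose out of reach is approached as far as the arm can. A call with a number of a shift or a turn outside -1 to 1 is refused whole. A call with a gripper value outside its range is refused whole. The fingers move at their own pace and stop on an object; the grip force is fixed at half the most. Time passes only in rows, so rows that do not move let the fingers close. It gives the time, the measured TCP pose, the force, the opening and the grip force at its end, in the units of the state.
- robot.observe(): the state, without advancing time (a new reading comes with each control period).
- robot.capture(name): name is "side" or "top" or "wrist"; returns the picture (400x640x3 uint8, red, green, blue); there is no depth.
- robot.get_calibration(name): a dict with "camera_matrix" (3x3 intrinsics, pixels), "world_from_camera" (4x4, takes a point from camera to world coordinates). Camera axes: x right, y down, z forward; pixel columns grow to the right and rows downward; lengths in m; the calibration is good to about 2 mm. A picture is of the moment at which its call begins: read the wrist's pose just before it. get_calibration takes no time and is no camera call; for the wrist camera it gives the pose at the moment of the call.
- robot.job_done(): hands the job in; it is judged then, once.
The state is a dict: "clock": time; "joint_positions": joint angles; "qd": joint speeds; "effort": joint torques, N m; "ee_pos": TCP position; "tcp_rot": TCP orientation; "wrist_force": force on the tool from outside, world axes, zero at the start; "moment": the same for the moment, N m; "finger_gap": finger opening in m; "grasp_force": force on a finger pad.
Only numpy, scipy, OpenCV 4.12 (cv2) and the standard library are available. Lean on these libraries where they do the work, as an engineer would, in place of code of your own. Each camera call takes 0.05 s, during which the arm holds its last target. There are 200 camera calls.

TASK

Push the aluminium cover plate along its jig until it is fully home against the end stop. Then turn the T-bar hand screw on the jig's bridge clockwise (seen from above) by pushing on its bar, until it bites and the resistance rises sharply, and from that point give it one eighth of a turn (45 degrees) more, give or take 15 degrees. Leave the tools round the jig where they are.

Things in the scene. Friction and masses are not known exactly. Their poses are not given: they have to be found in the camera images.
- jig: Jig screwed to the bench; plywood base 225 x 160 x 12 mm. Origin: centre of its underside; x along the channel to the end stop, z up. Aluminium rails (tops 22 mm above the bench) bound a channel 94 mm wide, open at the -x end; the stop's face is at x = +98.5 mm. A steel bridge (34 mm wide, top 42 mm up, screw heads to 46) crosses it at x = +50 mm and carries the hand screw on its middle.
- plate_center (a point): Centre of the loose aluminium cover plate, 170 (x) x 90 (y) x 14 mm, about 0.3 kg, lying on the jig's base between the rails (underside 12 mm, top 26 mm above the bench), 2 mm play each side; axes as the jig's. It starts 25 to 55 mm short of the stop; home, its centre is at x = +13.5 mm in the jig's frame. The edge to push is 85 mm from the centre, at -x.
- bar_center (a point): Middle of the hand screw's T-bar, on its upright axis (x +50, y 0 mm in the jig's frame), 61 mm above the bench; x axis along the bar. Bar 172 mm long, 14 wide and high; end caps 20 mm thick and long; hub 38 mm wide, top 77 mm up. Clockwise from above it runs freely (1 N pushed 60 mm from the axis) for 0.8 to 1.6 rad, then bites: from there about 10 N. Height fixed; stays where left.
- washer_rim (a point): Point 28 mm from the screw's axis, 46 mm above the bench, just off the rim of the steel thrust washer (52 mm diameter) under the hub, on the side of its small dark pip. The washer stands still while the screw runs freely and is dragged round with it after the bite, so its turn is the extra turn; it stays where it is left.
- pressure_foot (a point): Underside of the round rubber foot (30 mm diameter) below the bridge on the screw's axis. It sinks 2.5 mm per radian as the screw is run down and rests on the plate, 26.1 mm above the bench, when the screw has bitten; it rises again if the screw is turned back.
- sanding_block: Bystander: brown block 45 x 70 x 28 mm lying at the jig's right side (-y). Origin: centre of its underside.
- pliers_red: Bystander: red pliers, 167 mm long, 59 wide, 10 high, lying at the jig's left side (+y). Origin: middle of its underside.
- marker_pen: Bystander: marker pen 135 mm long, 17 mm thick, lying behind the jig's stop. Origin: middle of its underside.

How it is judged:
On the way, in this order (a step that is already met when the one before it is completed fails the run):
1. the plate is home against the end stop (x of plate_center in the frame of jig above 0.0095 m), for 0.2 s.
2. the screw has been run down until it bites (z of pressure_foot in the frame of jig below 0.0266 m), for 0.1 s.
At the end, for the whole second after the job is handed in: Plate at rest within 4 mm of home against the stop; screw still down on it (foot within 0.5 mm of its lowest height); since the bite the screw has been turned 45 degrees more, give or take 15 (the washer's rim point stands 14.5 to 28 mm from its start) (x of plate_center in the frame of jig above 0.0095 m and z of pressure_foot in the frame of jig below 0.0266 m and distance of washer_rim from where it was at the start of the episode between 0.0145 and 0.028 m and linear speed of plate below 0.01 m/s); the robot touches nothing.
It fails at once if the screw is overtightened: more than 70 degrees past the bite (distance of washer_rim from where it was at the start of the episode above 0.0321 m).
It fails at once if the sanding block, pliers or marker is shifted by more than 30 mm (distance of any of sanding_block, pliers_red, marker_pen from where it was at the start of the episode above 0.03 m).
It also fails if it takes over 50 s, if anything falls off the work surface, if the arm or the gripper's body presses on something with over 40 N, if the wrist force passes 120 N, or if a joint passes its speed limit or range.

## Working session

There is one attempt and no reset: what is moved stays moved. The work goes in short steps, Python scripts to look and compute and a shell command to move; the robot and the scene stay as the last step left them, time stands still between calls to the robot, and variables do not carry over. Pictures are saved under pics/ and viewed, at most 10 in all, crops included, and the job is handed in when it is done.

```bash
mkdir -p pics; ls; python3 - <<'E'
from rig import robot
import cv2,numpy as np
np.set_printoptions(precision=4,suppress=True)
s=robot.observe();print(s)
for n in("top","side"):
    im=robot.capture(n);cv2.imwrite(f"pics/{n}0.png",im[:,:,::-1]);c=robot.get_calibration(n);print(n,c)
E
```

```text
pics
{'clock': 0.0, 'joint_positions': array([-1.125 ,  0.0874,  0.1751,  1.6598, -0.    ,  1.5707]), 'qd': array([ 0.0006, -0.0015, -0.0008, -0.0009, -0.0008, -0.0015]), 'effort': array([ -0.0003, -52.0397,  46.4797,   0.0166,  -0.    ,  -0.    ]), 'ee_pos': array([ 0.2371, -0.496 ,  0.2386]), 'tcp_rot': array([-3.0626, -0.6943,  0.0005]), 'wrist_force': array([-0.5548,  0.6333,  0.5019]), 'moment': array([-0.0678, -0.0414, -0.0361]), 'grasp_force': 0.0, 'finger_gap': 0.08586955870495581}
top {'camera_matrix': array([[462.4956,   0.    , 323.9262],
       [  0.    , 462.4956, 204.365 ],
       [  0.    ,   0.    ,   1.    ]]), 'world_from_camera': array([[-0.1245, -0.9723,  0.198 ,  0.4119],
       [-0.9922,  0.1223, -0.0237,  0.2317],
       [-0.0011, -0.1995, -0.9799,  0.9948],
       [ 0.    ,  0.    ,  0.    ,  1.    ]])}
side {'camera_matrix': array([[439.1341,   0.    , 323.3249],
       [  0.    , 439.1341, 199.1842],
       [  0.    ,   0.    ,   1.    ]]), 'world_from_camera': array([[-0.8344, -0.2832,  0.4728,  0.2378],
       [-0.551 ,  0.4142, -0.7244,  0.82  ],
       [ 0.0093, -0.865 , -0.5017,  0.498 ],
       [ 0.    ,  0.    ,  0.    ,  1.    ]])}
```

View pics/top0.png

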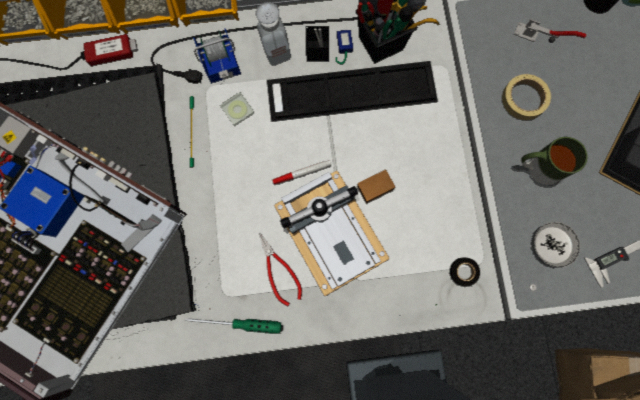

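View pics/side0.png

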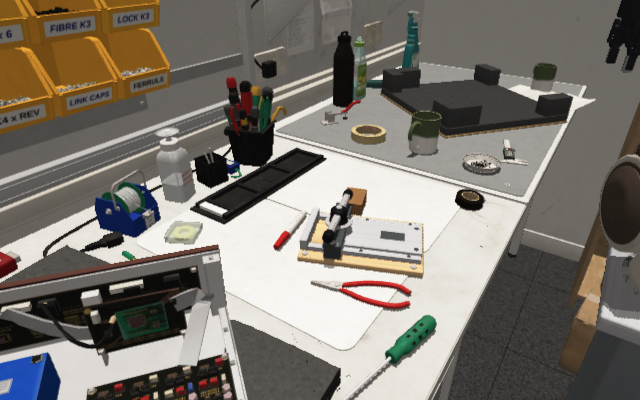

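The top view shows the jig at about (331,235), with the hub at (320,208). The bar runs from (284,224) to (364,189). The stop is up and to the left, next to the pen; the sanding block is at (377,186) and the pliers at (280,270). I'll zoom in on the jig.

```bash
cat > h.py <<'E'
import numpy as np,cv2
from rig import robot
np.set_printoptions(precision=4,suppress=True)
def ray(c,uv,z):
    K=c["camera_matrix"];T=c["world_from_camera"]
    d=T[:3,:3]@np.linalg.inv(K)@np.array([uv[0],uv[1],1.]);o=T[:3,3]
    return o+d*(z-o[2])/d[2]
def pix(c,p):
    T=np.linalg.inv(c["world_from_camera"]);q=c["camera_matrix"]@(T[:3,:3]@np.asarray(p,float)+T[:3,3]);return q[:2]/q[2]
E
python3 - <<'E'
from h import *
im=cv2.imread("pics/top0.png")[160:305,260:405]
cv2.imwrite("pics/z.png",cv2.resize(im,None,fx=4,fy=4,interpolation=cv2.INTER_CUBIC))
E
```

```text
(no output)
```

View pics/z.png

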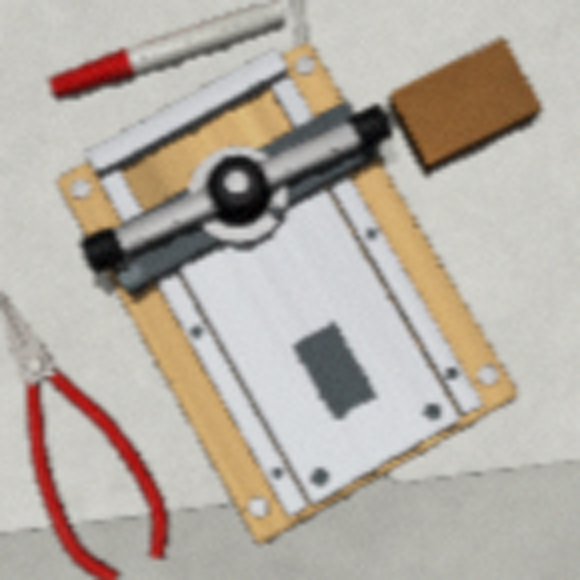

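The zoom shows these positions (zoom pixels):
- Base corners: (60,178), (310,42), (517,393) and (265,543).
- Bar caps: (102,250) and (372,125). Hub top: (238,186).
- Plate's rear edge: (307,510) to (465,415).
- The sanding block touches the area beyond the bar's right end.

```bash
python3 - <<'E'
from h import *
c=robot.get_calibration("top")
f=lambda u,v,z:ray(c,(260+(u-1.5)/4,160+(v-1.5)/4),z)
P=[f(u,v,.012) for u,v in((60,178),(310,42),(517,393),(265,543))]
ctr=sum(P)/4; ax=(P[0]+P[1]-P[2]-P[3])/2; ay=(P[0]+P[3]-P[1]-P[2])/2
yaw=np.arctan2(ax[1],ax[0]); yaw2=np.arctan2(-ay[0],ay[1])
print("len",np.linalg.norm(ax),np.linalg.norm(ay),"yaw",yaw,yaw2,"ctr",ctr)
R=np.array([[np.cos(yaw),-np.sin(yaw)],[np.sin(yaw),np.cos(yaw)]])
J=lambda p:R.T@(p[:2]-ctr[:2])
for n,u,v,z in(("hub",238,183,.077),("capL",102,250,.066),("capR",372,125,.066),("pl",307,510,.026),("pr",465,415,.026),("sb1",392,100,.028),("sb2",505,42,.028),("sb3",540,105,.028),("sb4",428,165,.028),("pl1",160,555,.01),("pl2",5,295,.01),("pen",60,85,.017),("pen",285,12,.017)):
    w=f(u,v,z);print(n,w,"jig",J(w),"r",np.hypot(*w[:2]))
print("axis",ctr[:2]+R@[.05,0],"plate edge y0", )
E
```

```text
len 0.22238537158206273 0.15527742221803073 yaw 0.39131113295598297 0.39513686171245754 ctr [0.551  0.1993 0.012 ]
hub [0.5966 0.2193 0.077 ] jig [0.0497 0.0012] r 0.6356014735470346
capL [0.5729 0.2921 0.066 ] jig [0.0556 0.0774] r 0.643056400584153
capR [0.6204 0.1469 0.066 ] jig [ 0.0442 -0.0748] r 0.6375762976947292
pl [0.4317 0.2044 0.026 ] jig [-0.1084  0.0503] r 0.4776433357654366
pr [0.4697 0.1165 0.026 ] jig [-0.1067 -0.0455] r 0.48396232847796455
sb1 [0.6413 0.1309 0.028 ] jig [ 0.0573 -0.0976] r 0.654502939289918
sb2 [0.6657 0.0657 0.028 ] jig [ 0.055  -0.1672] r 0.6688932420774961
sb3 [0.6286 0.0524 0.028 ] jig [ 0.0157 -0.1654] r 0.6307842107553293
sb4 [0.6035 0.1168 0.028 ] jig [ 0.017  -0.0962] r 0.6146840768171226
pl1 [0.4186 0.2831 0.01  ] jig [-0.0904  0.128 ] r 0.505359921762072
pl2 [0.5648 0.35   0.01  ] jig [0.0702 0.1341] r 0.6644384895097957
pen [0.6748 0.3081 0.017 ] jig [0.1559 0.0534] r 0.7418267476026583
pen [0.7005 0.1812 0.017 ] jig [ 0.1313 -0.0737] r 0.723570580763947
axis [0.5973 0.2183] plate edge y0
```

The jig measures 222 x 155 mm, the bar lies across it and the hub is at (50,1) mm, so everything matches the sizes given. The plate needs about 36 mm of push. I'll use one tool orientation throughout: tool x along jig -x, tool y along jig +y. First I turn the tool and shut the gripper.

```bash
cat >> h.py <<'E'
C=np.array([.551,.1993]);YAW=.393
RJ=np.array([[np.cos(YAW),-np.sin(YAW)],[np.sin(YAW),np.cos(YAW)]])
from scipy.spatial.transform import Rotation as Rt
def jig2w(x,y):return C+RJ@[x,y]
def where():
    s=robot.observe();p=s["ee_pos"];M=Rt.from_rotvec(s["tcp_rot"]).as_matrix()
    print("t",round(s["clock"],2),"jig mm",1000*(RJ.T@(p[:2]-C)),"z",round(1000*p[2],1),"toolx in jig deg",round(np.degrees(np.arctan2(M[1,0],M[0,0])-YAW),1),"tilt",M[:2,2],"F jig",RJ.T@s["wrist_force"][:2],round(s["wrist_force"][2],1),"j6",s["joint_positions"][5])
    return p,M
def go(x,y,z,ang):  # jig mm, deg of tool x in jig
    p,M=where();t=np.r_[jig2w(x/1e3,y/1e3),z/1e3]
    G=np.array([[np.cos(a),np.sin(a),0] for a in[np.radians(ang)+YAW]])[0]
    X=G;Z=np.array([0,0,-1.]);Y=np.cross(Z,X);D=np.c_[X,Y,Z]
    print("shift scaled total",M.T@(t-p)/.25,"turn scaled total",Rt.from_matrix(M.T@D).as_rotvec()/.5,"nose",robot.nose_length)
E
python3 -m handwheel '[0,0,0,0,0,-0.3635,0,0,0,0,0,0,-0.3635,0,0,0,0,0,0,-0.3635,0,0,0,0,0,0,-0.3635,0,0,0,0,0,0,-0.3635,0,0,0,0,0,0,-0.3635,0,0,0,0,0,0,-0.3635,0,0,0,0,0,0,-0.3635,0,0,0,0,0,0,-0.3635,0,0,0,0,0,0,-0.3635,0,0,0,0,0,0,-0.3635,0,0,0,0,0,0,-0.3635,0,0,0,0,0,0,-0.3635,0,0,0,0,0,0,-0.3635,0,0,0,0,0,0,-0.3635,0,0,0,0,0,0,-0.3635,0,0,0,0,0,0,-0.3635,0,0,0,0,0,0,0,0]'
python3 -c "
from h import *
go(-145,0,100,180)"
```

```text
clock: 2.35
ee_pos: [0.2371, -0.4961, 0.2389]
tcp_rot: [0.613, -3.081, -0.001]
wrist_force: [1.1, -0.6, 0.1]
finger_gap: 0.0001
grasp_force: 0.0
t 2.35 jig mm [-556.3155 -522.2111] z 238.9 toolx in jig deg -180.0 tilt [-0.0003  0.0006] F jig [ 0.7392 -0.9595] 0.1 j6 -1.5177281211349447
shift scaled total [-1.6447  2.089   0.5571] turn scaled total [ 0.0013 -0.0001 -0.0006] nose 0.008
```

```bash
python3 -m handwheel '[-0.137,0.174,0.046,0,0,0,0,-0.137,0.174,0.046,0,0,0,0,-0.137,0.174,0.046,0,0,0,0,-0.137,0.174,0.046,0,0,0,0,-0.137,0.174,0.046,0,0,0,0,-0.137,0.174,0.046,0,0,0,0,-0.137,0.174,0.046,0,0,0,0,-0.137,0.174,0.046,0,0,0,0,-0.137,0.174,0.046,0,0,0,0,-0.137,0.174,0.046,0,0,0,0,-0.137,0.174,0.046,0,0,0,0,-0.137,0.174,0.046,0,0,0,0,0,0,0,0,0,0,0]'
python3 - <<'E'
from h import *
go(-145,0,24,180)
for n in("top","wrist"): cv2.imwrite(f"pics/{n}1.png",robot.capture(n)[:,:,::-1])
E
```

```text
clock: 3.98
ee_pos: [0.4159, 0.1462, 0.0999]
tcp_rot: [0.614, -3.079, -0.0]
wrist_force: [-0.4, -1.3, 0.8]
finger_gap: 0.0
grasp_force: 0.0
t 3.98 jig mm [-145.0766    2.7149] z 99.9 toolx in jig deg -179.9 tilt [-0.002  -0.0003] F jig [-0.8852 -1.0105] 0.8 j6 -0.05602568717866086
shift scaled total [-0.0009 -0.011   0.3038] turn scaled total [ 0.001  -0.0039  0.0018] nose 0.008
```

View pics/wrist1.png

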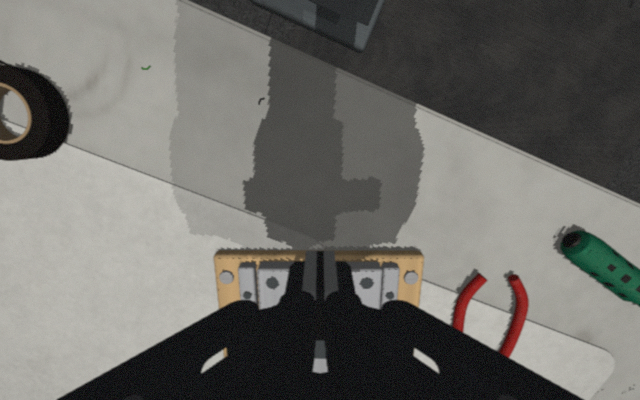

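The wrist view shows the jig centred under the fingers: base edges at columns 215 and 425, rear base edge at row 250, plate edge at row 264. I'll check that against the calibration.

```bash
python3 - <<'E'
from h import *
c=robot.get_calibration("wrist")
for n,u,v,z in(("baseL",215,250,.012),("baseR",425,250,.012),("plate l",257,263,.026),("plate r",386,263,.026)):
    print(n,1000*(RJ.T@(ray(c,(u,v),z)[:2]-C)))
E
python3 -m handwheel '[0,-0.011,0.15,0,0,0,0,0,0,0.15,0,0,0,0,0,0,0,0,0,0,0]'
```

```text
baseL [-117.9154  -78.7096]
baseR [-117.8521   77.8223]
plate l [-114.4323  -45.0191]
plate r [-114.4004   46.3025]
clock: 4.45
ee_pos: [0.4156, 0.1392, 0.0246]
tcp_rot: [0.608, -3.078, 0.001]
wrist_force: [-0.5, 0.0, 0.6]
finger_gap: 0.0001
grasp_force: 0.0
```

```bash
python3 -m handwheel '[-0.045,0,0,0,0,0,0,-0.04,0,0,0,0,0,0,-0.03,0,0,0,0,0,0,-0.03,0,0,0,0,0,0,-0.03,0,0,0,0,0,0,-0.03,0,0,0,0,0,0,0,0,0,0,0,0,0]'; python3 -c "
from h import *
where()"
python3 -m handwheel '[-0.016,0,0,0,0,0,0,-0.016,0,0,0,0,0,0,0,0,0,0,0,0,0]'; python3 -c "
from h import *
where()"
```

```text
clock: 5.32
ee_pos: [0.4654, 0.161, 0.0262]
tcp_rot: [-0.615, 3.08, 0.0]
wrist_force: [-0.8, 1.1, -0.5]
finger_gap: -0.0
grasp_force: 0.0
t 5.33 jig mm [-93.7346  -2.5995] z 26.2 toolx in jig deg -179.9 tilt [0.0007 0.0003] F jig [-0.3501  1.3671] -0.5 j6 -0.06103433519524408
clock: 5.7
ee_pos: [0.4725, 0.1639, 0.0263]
tcp_rot: [-0.615, 3.08, 0.0]
wrist_force: [-0.4, 0.4, -0.6]
finger_gap: -0.0001
grasp_force: 0.0
t 5.7 jig mm [-86.0981  -2.616 ] z 26.3 toolx in jig deg -179.9 tilt [0.0005 0.0002] F jig [-0.2486  0.5518] -0.6 j6 -0.06008405938546867
```

```bash
for i in 1 ; do python3 -m handwheel '[-0.01,0,0.004,0,0,0,0,0,0,0,0,0,0,0]'; done | head -0; python3 -c "
from h import *
where()"
python3 -m handwheel '[-0.01,0,0,0,0,0,0,0,0,0,0,0,0,0]' | head -0; python3 -c "
from h import *
where()"
python3 -m handwheel '[-0.008,0,0,0,0,0,0,0,0,0,0,0,0,0]'|head -0; python3 - <<'E'
from h import *
where()
cv2.imwrite("pics/top2.png",robot.capture("top")[:,:,::-1])
im=cv2.imread("pics/top2.png")[160:305,260:405]
cv2.imwrite("pics/z2.png",cv2.resize(im,None,fx=4,fy=4,interpolation=cv2.INTER_CUBIC))
E
```

```text
t 5.95 jig mm [-83.9705  -2.6384] z 25.3 toolx in jig deg -179.9 tilt [0. 0.] F jig [-1.0633  0.6594] 0.9 j6 -0.059770481874361917
t 6.2 jig mm [-82.8757  -2.5863] z 25.1 toolx in jig deg -179.9 tilt [-0.0028 -0.0011] F jig [-9.5638 -0.1981] 5.6 j6 -0.05948947025473493
t 6.45 jig mm [-82.7454  -2.5856] z 25.0 toolx in jig deg -180.0 tilt [-0.0063 -0.0026] F jig [-20.9332  -0.5382] 13.9 j6 -0.05922185742687556Exception ignored on flushing sys.stdout:
BrokenPipeError: [Errno 32] Broken pipe
Exception ignored on flushing sys.stdout:
BrokenPipeError: [Errno 32] Broken pipe
Exception ignored on flushing sys.stdout:
BrokenPipeError: [Errno 32] Broken pipe
```

View pics/z2.png

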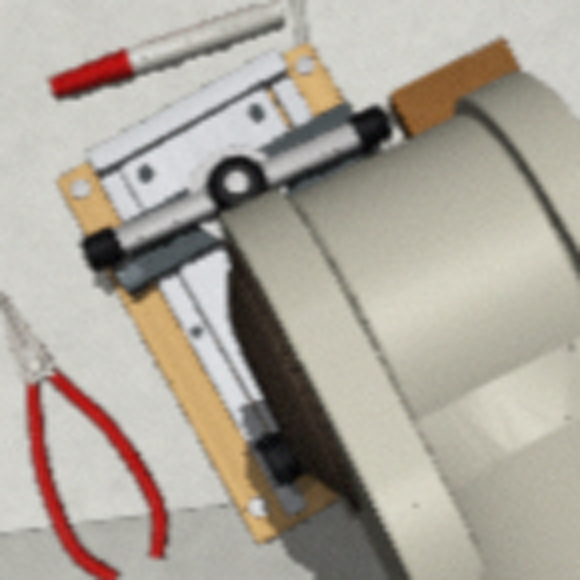

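The plate is home: the finger face is at -71.7 mm and the force rose to 21 N. The picture also shows the plate's front up at the stop. Now I back off, lift, and go round to the +x side of the bar's right end.

```bash
python3 -m handwheel '[0.06,0,0,0,0,0,0,0,0,-0.155,0,0,0,0,0,0,-0.155,0,0,0,0,0,0,-0.155,0,0,0,0,-0.174,-0.05,0,0,0,0,0,-0.174,-0.05,0,0,0,0,0,-0.174,-0.05,0,0,0,0,0,-0.174,-0.05,0,0,0,0,0,0,0,0,0,0,0.15,0,0,0,0,0,0,0,0]'; python3 -c "
from h import *
go(79,-52,58,175.7)"
```

```text
clock: 7.75
ee_pos: [0.6448, 0.1813, 0.1409]
tcp_rot: [0.499, -3.101, -0.0]
wrist_force: [-0.6, -0.4, -0.9]
finger_gap: 0.0001
grasp_force: 0.0
t 7.75 jig mm [ 79.7187 -52.5716] z 140.9 toolx in jig deg -184.2 tilt [-0.0004 -0.0001] F jig [-0.731  -0.0854] -0.9 j6 -0.04520320632623593
shift scaled total [0.0029 0.002  0.3315] turn scaled total [ 0.0002 -0.0008  0.0026] nose 0.008
```

```bash
python3 -m handwheel '[0,0,0.16,0,0,0,0,0,0,0.16,0,0,0,0,0,0,0.012,0,0,0,0,0,0,0,0,0,0,0]'; python3 - <<'E'
from h import *
where()
for n in ("side","wrist"): cv2.imwrite(f"pics/{n}3.png",robot.capture(n)[:,:,::-1])
im=cv2.imread("pics/side3.png")[150:300,270:470]
cv2.imwrite("pics/s3.png",np.vstack([cv2.resize(im,None,fx=2.4,fy=2.4,interpolation=cv2.INTER_CUBIC)]))
E
```

```text
clock: 8.25
ee_pos: [0.6448, 0.1815, 0.0604]
tcp_rot: [-0.5, 3.1, 0.0]
wrist_force: [0.8, 0.4, -0.1]
finger_gap: -0.0004
grasp_force: 0.0
t 8.25 jig mm [ 79.8194 -52.3979] z 60.4 toolx in jig deg -184.2 tilt [0.0017 0.0005] F jig [0.8673 0.0278] -0.1 j6 -0.04551821285415944
```

View pics/s3.png

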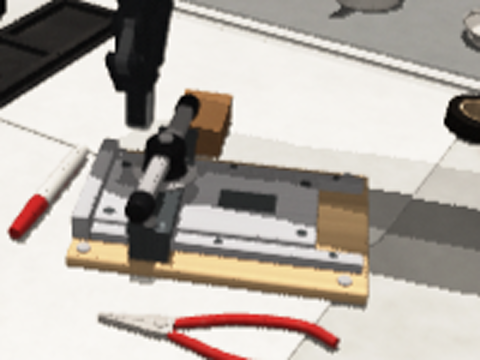

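The finger is down behind the bar's far arm, clear of the bridge, block and stop. Now I close the gap and push round clockwise in an arc, turning the tool with the bar.

```bash
cat >> h.py <<'E'
def bar():
    p,M=where();r=1000*(RJ.T@(p[:2]-C))-[50,0];a=np.arctan2(M[1,0],M[0,0])-YAW
    t=np.array([np.cos(a),np.sin(a)]);y=np.array([np.sin(a),-np.cos(a)])
    F=RJ.T@robot.observe()["wrist_force"][:2]
    print("rel axis in tool frame",np.array([r@t,r@y]),"turned deg",(175.7-np.degrees(a)+180)%360-180,"push",-F@t,"side",-F@y)
E
python3 -m handwheel '[0.031,0,0.006,0,0,0,0,0.031,0,0,0,0,0,0,0.0203,-0.0062,0,0,0,0.2,0,0.0203,-0.0062,0,0,0,0.2,0,0.0203,-0.0062,0,0,0,0.2,0,0.0203,-0.0062,0,0,0,0.2,0,0.0203,-0.0062,0,0,0,0.2,0,0.0203,-0.0062,0,0,0,0.2,0]'; python3 -c "
from h import *
bar()"
```

```text
clock: 9.35
ee_pos: [0.6003, 0.165, 0.0575]
tcp_rot: [0.445, 3.109, 0.0]
wrist_force: [1.3, 0.8, -0.3]
finger_gap: 0.0001
grasp_force: 0.5
t 9.35 jig mm [ 32.3782 -50.5135] z 57.5 toolx in jig deg 141.2 tilt [0.0009 0.0002] F jig [1.5397 0.2709] -0.3 j6 0.5527661899871595
rel axis in tool frame [-17.9304 -50.4047] turned deg 34.51345401015368 push 1.0298931351220295 side -1.176179521841856
```

```bash
b(){ python3 -c "
from h import *
bar()" | tail -1; }
python3 -m handwheel '[0.0203,-0.0062,0,0,0,0.2,0,0.0203,-0.0062,0,0,0,0.2,0]' >/dev/null; b
python3 -m handwheel '[0.0203,-0.0062,0,0,0,0.2,0,0.0203,-0.0062,0,0,0,0.2,0]' >/dev/null; b
python3 -m handwheel '[0.0203,-0.0062,0,0,0,0.2,0,0.0203,-0.0062,0,0,0,0.2,0]' >/dev/null; b
```

```text
rel axis in tool frame [-18.0159 -50.4857] turned deg 45.97362591216901 push 1.185984471356626 side -1.051436812380776
rel axis in tool frame [-19.7094 -50.1911] turned deg 57.47311836863628 push 9.799293921376071 side -0.5542808881690027
rel axis in tool frame [-20.1053 -50.2286] turned deg 68.95844575101245 push 10.808251646652842 side -0.8627678662359748
```

The bite came between about 46° and 55°, where the push rose from 1.2 to 10 N; best estimate is 51°. The bar now lags the tool by about 2.4°, so it stands at about 66.5°. I aim for about 96° on the bar.

```bash
b(){ python3 -c "
from h import *
bar()" | tail -1; }
python3 -m handwheel '[0.0203,-0.0062,0,0,0,0.2,0,0.0203,-0.0062,0,0,0,0.2,0,0.0203,-0.0062,0,0,0,0.2,0]' >/dev/null; b
python3 -m handwheel '[0.0203,-0.0062,0,0,0,0.2,0,0.0203,-0.0062,0,0,0,0.2,0,0,0,0,0,0,0,0]' >/dev/null; b
```

```text
rel axis in tool frame [-20.2895 -50.319 ] turned deg 86.1595452987491 push 11.098955849381758 side -1.0670181702612334
rel axis in tool frame [-19.614  -50.4823] turned deg 97.47252683965888 push 5.569346244970446 side 0.45933667188839866
```

```bash
python3 -m handwheel '[-0.05,0,0,0,0,0,0,-0.05,0,-0.01,0,0,0,0,0,0,-0.15,0,0,0,0,0,0,-0.15,0,0,0,0,0,0,-0.15,0,0,0,0,-0.18,0,0,0,0,0,0,-0.18,0,0,0,0,0,0,-0.18,0,0,0,0,0,0,-0.18,0,0,0,0,0,0,-0.18,0,0,0,0,0,0,0,0,0,0,0,0,0]'; python3 - <<'E'
from h import *
where()
im=robot.capture("top")[:,:,::-1];cv2.imwrite("pics/top4.png",im)
z=lambda n:cv2.resize(cv2.imread(n)[180:240,270:350],None,fx=5,fy=5,interpolation=cv2.INTER_CUBIC)
cv2.imwrite("pics/c4.png",np.vstack([np.hstack([z("pics/top0.png"),z("pics/top4.png")]),cv2.resize(im[150:310,240:454],(800,300*2))[:300]]))
E
```

```text
clock: 12.22
ee_pos: [0.5985, -0.0578, 0.1719]
tcp_rot: [2.006, 2.418, -0.0]
wrist_force: [0.3, -0.9, -0.5]
finger_gap: -0.0002
grasp_force: 0.0
t 12.22 jig mm [ -54.5923 -255.7134] z 171.9 toolx in jig deg 78.1 tilt [-0.0001 -0.0002] F jig [-0.0824 -0.9893] -0.5 j6 1.2887234870348363
```

View pics/c4.png

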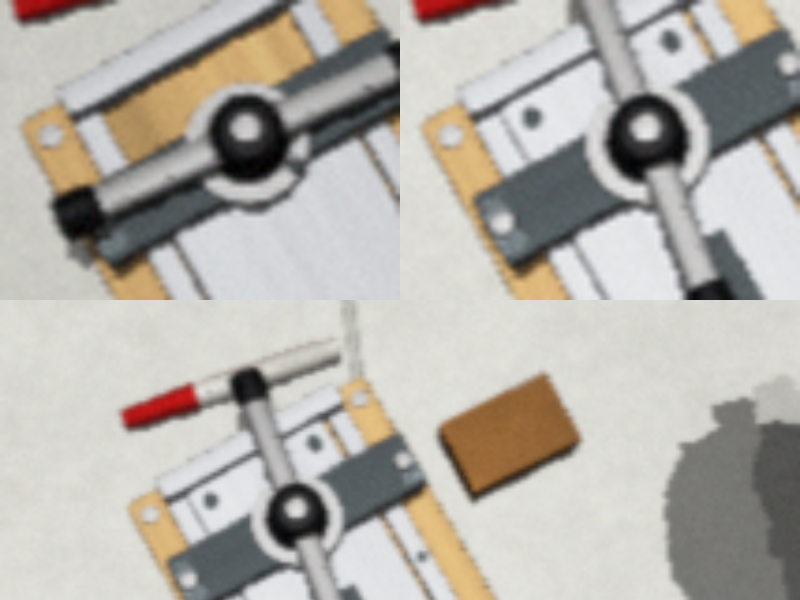

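The bar has turned by about 96°, the plate is at the stop, and the pen and block haven't moved. The washer pip isn't visible from above and is probably under the bar. I'll work out the angles and see whether the wrist camera can find it.

```bash
python3 - <<'E'
from h import *
c=robot.get_calibration("top")
J=lambda u,v,z:1000*(RJ.T@(ray(c,(u,v),z)[:2]-C))-[50,0]
for n,u,v,z in(("pip0",270+298/5,180+155/5,.045),("cap now",305.5,172.7,.066),("capL0",285.1,222.1,.066)):
    q=J(u,v,z);print(n,q,np.hypot(*q),np.degrees(np.arctan2(q[1],q[0])))
w=robot.get_calibration("wrist");print("washer px in wrist",pix(w,np.r_[jig2w(.05,0),.046]),"cam",w["world_from_camera"][:3,3],"cam jig",RJ.T@(w["world_from_camera"][:2,3]-C),"fwd",w["world_from_camera"][:3,2])
E
```

```text
pip0 [-15.7291 -14.8919] 21.660388262148476 -136.5661968715324
cap now [76.0305 -9.4754] 76.61862086591594 -7.103933219313476
capL0 [ 5.8309 77.3168] 77.53633319084055 85.68715537454098
washer px in wrist [ 407.0305 -251.8152] cam [0.5837 0.0184 0.3067] cam jig [-0.0391 -0.1796] fwd [ 0.0557 -0.2965 -0.9534]
```

The bar turned about 93–95.5° in total and bit at 46–55°, so the extra turn is 38–49.5°, inside the 30–60° window. The pip started at -137°, so 45° would put it right under the bar's lower arm, where it is indeed hidden. The arm is clear of everything, so I'm handing in.

```bash
python3 -c "
from rig import robot
print(robot.job_done())"
```

```text
the job is handed in; nothing more can be done
None
```

I pushed the plate home against the stop, ran the screw down to its bite and turned it an estimated 45° further (38–49.5°, from arm position and force, as the washer's pip was hidden), then handed the job in; no tool was touched, and no verdict came back.

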